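# Fit the sample slicer's blade on its pin

## Robot

A 6-joint arm with a two-finger parallel gripper is mounted at the origin on the work surface. World frame = base frame: x ahead of the robot, y to its left, z up, the work surface at z = 0. Lengths are in mm, angles in rad, forces in N, time in s.
With the tool pointing down it reaches from about 275 to 750 mm from the base axis. Payload 10.2 kg.
Tool frame: the origin (TCP) lies between the finger pads; the fingertips stand 17 mm ahead of it and the grasp point (between the pads) lies 2 mm behind it; z points along the fingers, y is the line along which they close (so a half turn about z gives the same grasp; the last joint's range is limited). The gripper opens to 85 mm and grips with 20 to 120 N. Pads are 22 mm wide; open, the fingers measure 114 mm over their backs; the gripper's body (76 mm by 85 mm) begins 54 mm behind the grasp point. The pads swing forward as they close: fully open they stand 13 mm farther back than shut.
Start: joints at [1.097, 0.313, 1.498, -0, 1.331, -0.223], TCP at [130.307, 508.578, 248.294] pointing down, gripper open.
Joint ranges: [-2.94, 2.94], [-0.97, 2.17], [0.19, 2.56], [-1.23, 4.37], [0.02, 3.11], [-2.88, 2.88]. Speed limits (rad/s): [2.39, 2.39, 3.01, 3.14, 3.14, 3.14].

## Interface

Orientations are given as a unit quaternion [w, x, y, z].
In Python, from rig import * gives the robot as it stands.
- The arm moves only by the tool step_arm, never from a script. Its argument "commands" is text: rows parted by semicolons, each of 7 numbers parted by spaces: the opening, from 0 (shut) to 1 (fully open), then the shift along the tool's x, y, z in cm, then the turn, a rotation vector about the tool's x, y, z in rad. In form: hand x y z rx ry rz; .... A call has 1 to 20 rows; each row is the pose to reach, as a shift and turn from the pose commanded when the call began, along the tool's axes at that moment; what a row does not reach only later rows make up. A row lasts 1/12 s, in which the tool goes at most 41.7 mm and 7.16 degrees, less where a joint would pass 70% of its speed; a pose out of reach is approached as far as the arm can. A call with a gripper value outside its range is refused whole. The fingers move at their own pace and stop on an object; "newtons" is the grip in N (left out, the last holds). Time passes only in rows, so rows that repeat a pose let the fingers close. It gives the time, the measured TCP pose, the force, the opening and the grip force at its end, in the units of the state.
- sense(): the state, without advancing time (a new reading comes with each control period).
- capture(name): name is "scene" or "top"; returns the picture (420x560x3 uint8, red, green, blue); there is no depth.
- camera_model(name): a dict with "mtx" (3x3 intrinsics, pixels), "eye" and "rotation" of the camera in the world. Camera axes: x right, y down, z forward; pixel columns grow to the right and rows downward; lengths in mm; the calibration is good to about 2 mm. A picture is of the moment at which its call begins. camera_model takes no time and is no camera call.
- finish_job(): hands the job in; it is judged then, once.
Trained networks look in the newest picture that a camera, given by its name, has taken for a name from the list of things; names that differ only in an ending like _2 or _b are one class to them, and where a whole thing is asked for, a point or a joint stands for the part that bears it (a point fixed in the world has none). Each returns a list of dicts, best first, with "score" (0 to 1); they miss things now and then, are a little off and sometimes report something else, mostly with a low value. They report only what shows in the picture. A call takes as long as a camera call. They do not tell look-alikes from the thing itself.
- search_frame(camera, label): "rect" ([centre column, centre row, width, height] in pixels, round what is visible of it).
- trace(camera, label): "mask" (420x560 bool, what is visible of it) and "rect" ([centre column, centre row, width, height] in pixels, round what is visible of it).
- spot_point(camera, label): "xy" ([column, row] in pixels: a listed point, or the origin of a listed thing).
The state is a dict: "time_s": time; "joints": joint angles; "dq": joint speeds; "tau": joint torques, N m; "eef_pos": TCP position; "ee_rot": TCP orientation; "force": force on the tool from outside, world axes, zero at the start; "wrist_torque": the same for the moment, N m; "grip_width": opening from 0.0 (shut) to 1.0 (fully open); "grip_force": force on a finger pad.
Only numpy, scipy, OpenCV 4.12 (cv2) and the standard library are available. Lean on these libraries where they do the work, as an engineer would, in place of code of your own. Each camera call takes 0.05 s, during which the arm holds its last target. There are 200 camera calls.

## Task

Take the slicer blade from the wooden board by its grip, lay it flat in the slicer's blade seat with its notch over the locating pin, and slide it home until you feel the end of the notch stop against the pin, pushing with about 7 N and never over 12 N, for the pin is slender. Then press the hinged keeper down fully shut behind the blade, let go, and leave the glass, the jar and the box of breadsticks where they are.

Things in the scene. Friction and masses are not known exactly. Their poses are not given: they have to be found in the camera images.
- slicer: Slicer, fixed, 210 x 236 mm; origin under its middle, on the table. Its blade seat, a 55 mm wide channel with its floor 34 mm above the table, runs along its x; the aluminium decks beside it stand 6 mm higher, with rails at their x ends 10 mm higher still. Pin near the seat's +x end, keeper hinged at the -x end. Blade home: its origin at x = 0, y = 0, z = 34 mm, its axes parallel to the slicer's.
- pin: Upright steel locating pin, 8 mm diameter, 10 mm tall, the top 3 mm coned; fixed on the slicer at x = 46, y = 0 mm of it. Origin at its foot, on the seat floor. It is slender and stiff: the blade should be pushed against it with about 7 N (under 3.5 N is not home, over 12 N bends it).
- blade: Loose flat steel blade, 120 (x) x 50 (y) x 5 mm, about 0.16 kg, lying on the board, grip up; origin at the centre of its underside. In its +x end an open notch, 10 mm wide, 18 mm deep, its mouth flared at 45 degrees to 18 mm. In the middle an upright black finger grip, 46 (x) x 12 (y) mm, its top 39 mm above the underside: pinch it across y, above the plate.
- notch (a point): Point of the blade, 46 mm along its +x axis from its origin at underside height, in the notch, 4 mm from the notch's closed end: it lies on the pin's axis when the blade is home.
- keeper (a joint): Steel flap on a stiff hinge (axis along the slicer's y), rad: 0 = fully shut, starts at 1.1 to 1.35 (stop 1.4). 46 mm long from the hinge, 44 wide, 5 thick; 1 to 4 N shuts it. Shut, it points to the slicer's +x, top 3.5 mm above the hinge axis; a tongue drops in behind the blade with 2 mm to spare, so it shuts only on a blade that is home. Open, it clears a blade laid up to 13 mm short of home.
- keeper_hinge (a point): Middle of the keeper's hinge axis, fixed on the slicer at x = -100, y = 0, z = 42 mm of the slicer.
- keeper_tip (a point): Middle of the keeper's free end, on its upper (when shut) face, 46 mm from the hinge axis; moves with the keeper.
- board: Fixed wooden board, 220 (x) x 150 (y) x 16 mm, on the table; origin under its middle. The blade lies on it.
- glass: Empty tasting glass, 66 mm wide, 85 mm tall, a bystander; origin under its middle.
- jar: Jar of sauce with black lid, 66 mm wide, 100 mm tall, a bystander; origin under its middle.
- sticks: Open cardboard box of breadsticks, 110 x 130 x 100 mm, sticks to 125 mm, a bystander; origin under its middle.
Mind the look-alikes: they are no part of the job. Of the things shaped like the blade, the steel one is meant.

How it is judged:
By the outcome, as a careful person would: the job done as asked, in the order asked, and still so for the second after the job is handed in, with the robot touching nothing.
It also fails if it takes over 58 s, if anything falls off the work surface, if the arm or the gripper's body presses on something with over 40 N, if the wrist force passes 120 N, or if a joint passes its speed limit or range.

## Working session

There is one attempt and no reset: what is moved stays moved. The work goes in short steps, Python scripts to look and compute and a tool call to move; the robot and the scene stay as the last step left them, time stands still between calls to the robot, and variables do not carry over. Pictures are saved under pics/ and viewed, at most 10 in all, crops included, and the job is handed in when it is done.

Besides the shell and the picture viewer there is one more tool, called after "Emit:" by a JSON object that holds its "fn" and its "kwargs". step_arm: Moves the arm, as the interface text tells. Its arguments: {"type":"object","properties":{"commands":{"type":"string"},"newtons":{"type":"number"}},"required":["commands"]}

```bash
mkdir -p pics; ls; cat > h.py <<'E'
from rig import *
import numpy as np, cv2
from scipy.spatial.transform import Rotation as R
def cam(n):
    m=camera_model(n); return np.array(m["mtx"]),np.array(m["eye"]),np.array(m["rotation"])
def ray(n,uv,z,flip=None):
    K,e,Rm=cam(n); d=np.linalg.inv(K)@np.array([uv[0],uv[1],1.]); d=Rm@d
    return e+d*(z-e[2])/d[2]
def proj(n,p):
    K,e,Rm=cam(n); q=K@(Rm.T@(np.array(p,float)-e)); return q[:2]/q[2]
E
python3 - <<'E'
from h import *
for n in("scene","top"):
    K,e,Rm=cam(n); print(n,K.tolist(),e,Rm.round(3).tolist())
    im=capture(n); cv2.imwrite(f"pics/{n}0.png",im[:,:,::-1])
    for l in("slicer","pin","blade","notch","keeper_tip","keeper_hinge","board"):
        print(l,[(np.round(d["xy"],1).tolist(),round(d["score"],2)) for d in spot_point(n,l)][:4])
    print("rect",[(np.round(d["rect"]).tolist(),round(d["score"],2)) for d in search_frame(n,"blade")])
s=sense();print(s["eef_pos"],s["ee_rot"],s["time_s"],proj("top",s["eef_pos"]),s["force"])
E
```

```text
pics
scene [[382.64372038007247, 0.0, 274.04359419361793], [0.0, 382.64372038007247, 205.46491251599042], [0.0, 0.0, 1.0]] [1131.59754894 -320.15089878 1087.42748638] [-0.257, 0.834, 0.466, -0.145]
slicer [([226.6, 249.6], 0.55)]
pin []
blade [([281.4, 210.6], 0.93), ([319.4, 173.6], 0.8), ([368.8, 163.1], 0.72)]
notch [([329.4, 168.6], 0.92), ([267.6, 213.4], 0.78), ([359.5, 166.1], 0.71)]
keeper_tip [([226.6, 262.2], 0.51)]
keeper_hinge [([231.2, 271.9], 0.75)]
board [([323.3, 180.6], 0.69)]
rect [([320.0, 173.0, 34.0, 21.0], 0.65), ([370.0, 163.0, 33.0, 20.0], 0.65), ([282.0, 210.0, 37.0, 19.0], 0.57)]
top [[504.8404644133797, 0.0, 288.9324086509278], [0.0, 504.8404644133797, 205.68582488528415], [0.0, 0.0, 1.0]] [ 280.69586735   17.23921035 1441.80443525] [-0.059, 0.709, -0.7, 0.061]
slicer [([348.0, 195.2], 0.69), ([263.5, 126.7], 0.67)]
pin [([427.9, 295.3], 0.3)]
blade [([132.4, 205.7], 0.95), ([267.0, 207.4], 0.79), ([195.6, 222.3], 0.77), ([355.6, 160.6], 0.2)]
notch [([183.2, 221.4], 0.72), ([144.2, 208.2], 0.7), ([284.6, 209.7], 0.61)]
keeper_tip [([359.1, 158.6], 0.44)]
keeper_hinge [([358.5, 160.0], 0.81)]
board [([198.3, 214.3], 0.6)]
rect [([198.0, 225.0, 49.0, 16.0], 0.86), ([266.0, 206.0, 44.0, 27.0], 0.82), ([132.0, 204.0, 41.0, 22.0], 0.78)]Traceback (most recent call last):
  File "<stdin>", line 8, in <module>
  File "h.py", line 10, in proj
    K,e,Rm=cam(n); q=K@(Rm.T@(np.array(p,float)-e)); return q[:2]/q[2]
                        ~~~~^^~~~~~~~~~~~~~~~~~~~~
ValueError: matmul: Input operand 1 has a mismatch in its core dimension 0, with gufunc signature (n?,k),(k,m?)->(n?,m?) (size 3 is different from 4)
```

View pics/top0.png

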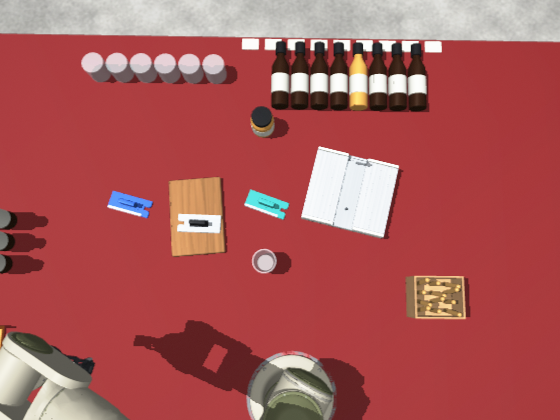

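View pics/scene0.png

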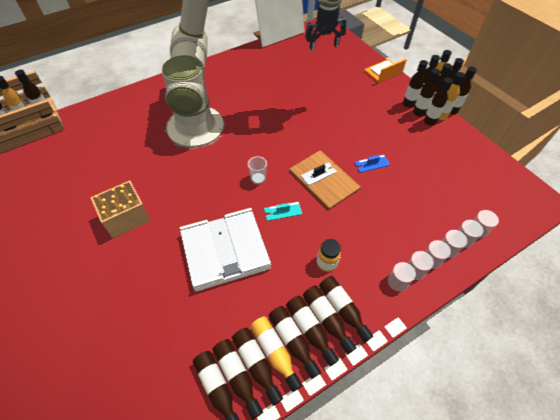

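```bash
sed -i 's/,np.array(m\["rotation"\])/,R.from_quat(m["rotation"],scalar_first=True).as_matrix()/' h.py
python3 - <<'E'
from h import *
def crop(n,c,r,w,h,f):
    im=cv2.imread(f"pics/{n}0.png"); return cv2.resize(im[r:r+h,c:c+w],None,fx=f,fy=f,interpolation=cv2.INTER_CUBIC)
a=crop("top",160,170,70,95,5.0) # 350x475
b=crop("top",295,140,110,100,4.0) #440x400
o=np.zeros((480,800,3),np.uint8); o[:475,:350]=a; o[:400,355:795]=b; cv2.imwrite("pics/ct.png",o)
a=crop("scene",285,145,80,70,5.0) #400x350
b=crop("scene",175,205,100,90,4.0)#400x360
o=np.zeros((360,800,3),np.uint8); o[:350,:400]=a; o[:360,400:]=b; cv2.imwrite("pics/cs.png",o)
s=sense();print(s["eef_pos"],s["ee_rot"],s["time_s"],s["force"],s["grip_width"])
for uv,z in(((198,224),55),((183,221),16),((347,209),44),((359,160),42)): print(uv,ray("top",uv,z).round(1))
E
```

```text
[130.31101072 508.56182768 248.27820553] [-2.39509236e-05  1.25089239e-01  9.92145494e-01 -2.87553905e-05] 0.9 [-0.3409453  -0.74842182  0.16871988] 1.0013683430921683
(198, 224) [464.2 264.8  55. ]
(183, 221) [477.4 314.8  16. ]
(347, 209) [ 513.8 -149.3   44. ]
(359, 160) [ 656.6 -184.8   42. ]
```

View pics/ct.png

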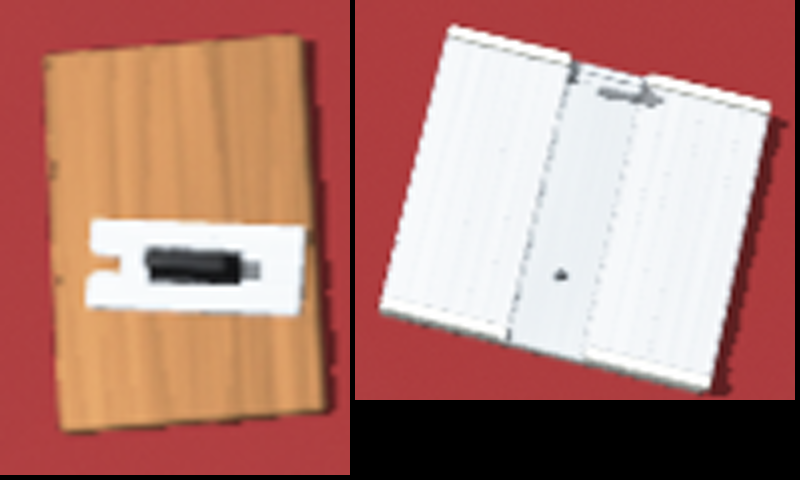

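View pics/cs.png

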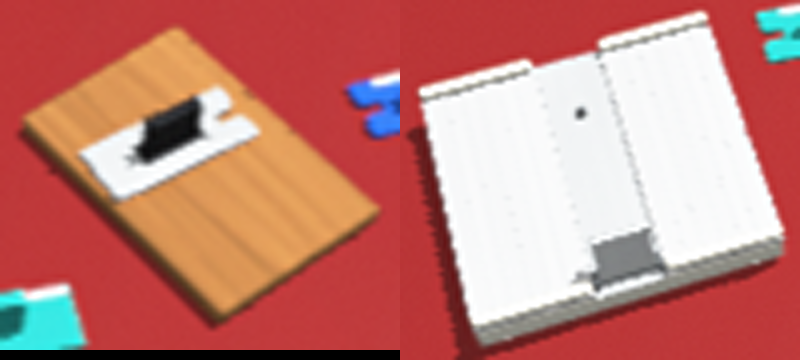

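Three blade-shaped things show in the top view: blue (130,204), teal (267,205), and steel with a black grip on the board (198,224). The steel one fits, and the crop confirms it, notch facing image left. The slicer's pin is at top (346.5,209), with the keeper at its upper end (359,160).

```bash
cat > fit.py <<'E'
from h import *
from scipy.optimize import least_squares
def fit(obs,x0,scale=False):
    # obs: (cam,local pt,uv,weight,corner?)
    def f(p):
        c,s=np.cos(p[2]),np.sin(p[2]); r=[]
        for n,l,uv,w,k in obs:
            q=np.array(l,float); q[:2]*= (p[3] if k and scale else 1)
            P=[p[0]+c*q[0]-s*q[1],p[1]+s*q[0]+c*q[1],q[2]]
            r+=list(w*(proj(n,P)-np.array(uv)))
        return r
    s=least_squares(f,list(x0)+[1.0]); return s.x,np.array(s.fun).reshape(-1,2)
E
python3 - <<'E'
from fit import *
t=lambda x,y:(160+x/5,170+y/5); T=lambda x,y:(295+(x-355)/4,140+y/4)
s=lambda x,y:(285+x/5,145+y/5); S=lambda x,y:(175+(x-400)/4,205+y/4)
# blade +x toward world +y : image-left in top; yaw ~ +90deg ; +y local = world -x (image down)
bt=[("top",(60,-25,21),t(92,219),1,0),("top",(60,25,21),t(87,305),1,0),("top",(-60,-25,21),t(306,227),1,0),("top",(-60,25,21),t(300,315),1,0)]
bs=[("scene",(60,-25,21),s(260,131),1,0),("scene",(60,25,21),s(225,87),1,0),("scene",(-60,-25,21),s(121,201),1,0),("scene",(-60,25,21),s(78,152),1,0)]
for nm,o in(("bt",bt),("bs",bs),("both",bt+bs)):
    p,r=fit(o,(464,262,1.57)); print(nm,p.round(3),r.round(1).tolist())
# slicer +x toward world -x (image down): keeper at image top
X,Y=105,118
st=[("top",(-X,-Y,50),T(450,28),1,1),("top",(-X,Y,50),T(771,103),1,1),("top",(X,-Y,50),T(382,310),1,1),("top",(X,Y,50),T(710,385),1,1),("top",(46,0,44),T(561,274),1,0)]
ss=[("scene",(X,Y,50),S(420,89),1,1),("scene",(X,-Y,50),S(707,13),1,1),("scene",(-X,-Y,50),S(783,238),1,1),("scene",(-X,Y,50),S(478,327),1,1),("scene",(46,0,44),S(580,112),1,0)]
for nm,o in(("st",st),("ss",ss),("both",st+ss)):
    p,r=fit(o,(560,-160,2.9),True); print(nm,p.round(3),r.round(1).tolist())
E
```

```text
bt [470.806 267.444   1.544   1.   ] [[0.4, -0.1], [0.0, 0.2], [-0.3, 0.0], [-0.2, -0.1]]
bs [476.948 270.729   1.54    1.   ] [[0.1, 0.4], [-0.8, 0.0], [-0.2, -0.3], [0.8, -0.1]]
both [473.022 268.946   1.543   1.   ] [[-0.1, -0.9], [-0.5, -0.6], [-0.8, -0.7], [-0.7, -0.9], [-0.9, -0.1], [-1.8, -0.5], [-1.2, -0.8], [-0.2, -0.6]]
st [ 562.995 -159.314    2.919    0.99 ] [[-0.3, 0.3], [-0.3, 0.2], [0.0, -0.1], [0.1, 0.6], [0.4, -1.0]]
ss [ 571.612 -157.227    2.906    0.992] [[0.3, 0.3], [-0.3, 0.1], [0.2, -1.0], [-1.1, -0.0], [1.0, 0.6]]
both [ 566.482 -158.264    2.914    0.993] [[-0.5, -1.2], [-0.4, -0.8], [-0.6, -1.6], [-0.4, -0.3], [-0.0, -2.3], [-0.9, -0.4], [-1.7, -1.1], [-0.7, -2.5], [-1.9, -1.0], [-0.2, -0.4]]
```

```bash
cat > go.py <<'E'
import sys; from h import *
x,y,z,yaw=map(float,sys.argv[1:5]) # yaw of tool y axis
s=sense(); M=R.from_quat(s["ee_rot"],scalar_first=True).as_matrix()
c,n=np.cos(yaw),np.sin(yaw); Y=np.array([c,n,0]);Z=np.array([0,0,-1.]);X=np.cross(Y,Z)
T=np.stack([X,Y,Z],1)
print("row",(M.T@(np.array([x,y,z])-s["eef_pos"])/10).round(3),R.from_matrix(M.T@T).as_rotvec().round(4),"t",round(s["time_s"],2),s["eef_pos"].round(1))
E
python3 go.py 472.5 269.5 130 -0.028
```

```text
row [-39.082 -14.664  11.827] [-1.000e-04  0.000e+00  1.348e+00] t 0.9 [130.3 508.6 248.3]
```

Emit:
{"fn": "step_arm", "kwargs": {"commands": "1 -39.08 -14.66 11.83 0 0 1.348;1 -39.08 -14.66 11.83 0 0 1.348;1 -39.08 -14.66 11.83 0 0 1.348;1 -39.08 -14.66 11.83 0 0 1.348;1 -39.08 -14.66 11.83 0 0 1.348;1 -39.08 -14.66 11.83 0 0 1.348;1 -39.08 -14.66 11.83 0 0 1.348;1 -39.08 -14.66 11.83 0 0 1.348;1 -39.08 -14.66 11.83 0 0 1.348;1 -39.08 -14.66 11.83 0 0 1.348;1 -39.08 -14.66 11.83 0 0 1.348;1 -39.08 -14.66 11.83 0 0 1.348;1 -39.08 -14.66 11.83 0 0 1.348;1 -39.08 -14.66 11.83 0 0 1.348;1 -39.08 -14.66 11.83 0 0 1.348;1 -39.08 -14.66 11.83 0 0 1.348", "newtons": 40}}

```text
time_s: 2.23
eef_pos: [471.8, 270.5, 130.5]
ee_rot: [0.0, 0.716, 0.698, 0.0]
force: [-0.3, 0.1, -0.5]
grip_width: 0.996
grip_force: 0.0
```

```bash
python3 go.py 472.5 269.5 44 -0.028; python3 - <<'E'
from h import *
a=capture("top")[150:270,130:270]; b=capture("scene")[90:210,260:400]
o=np.hstack([cv2.resize(i,(400,343),interpolation=cv2.INTER_CUBIC) for i in(a,b)])
cv2.imwrite("pics/p1.png",o[:,:,::-1])
s=sense();print(s["force"])
E
```

```text
row [-0.096  0.066  8.649] [ 0.0006 -0.0003  0.0026] t 2.23 [471.8 270.5 130.5]
[ 0.16463559 -0.03186359  0.39717822]
```

View pics/p1.png

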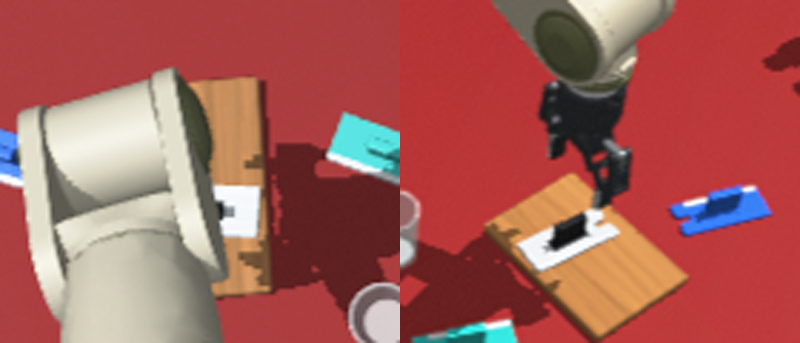

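Scene crop: the open gripper hangs above the steel blade's grip (crop 570,230), fingers either side along x. I'm descending.

Emit:
{"fn": "step_arm", "kwargs": {"commands": "1 -0.1 0.07 3 0 0 0;1 -0.1 0.07 5 0 0 0;1 -0.1 0.07 6.5 0 0 0;1 -0.1 0.07 7.5 0 0 0;1 -0.1 0.07 8.2 0 0 0;1 -0.1 0.07 8.65 0 0 0;1 -0.1 0.07 8.65 0 0 0;1 -0.1 0.07 8.65 0 0 0", "newtons": 40}}

```text
time_s: 3.0
eef_pos: [473.5, 268.7, 44.0]
ee_rot: [0.0, 0.717, 0.697, 0.0]
force: [-0.4, -0.4, 0.9]
grip_width: 1.002
grip_force: 0.0
```

Emit:
{"fn": "step_arm", "kwargs": {"commands": "0.1 0 0 0 0 0 0;0.1 0 0 0 0 0 0;0.1 0 0 0 0 0 0;0.1 0 0 0 0 0 0;0.1 0 0 0 0 0 0;0.1 0 0 0 0 0 0;0.1 0 0 0 0 0 0;0.1 0 0 0 0 0 0;0 0 0 0 0 0 0;0 0 0 0 0 0 0;0 0 0 0 0 0 0;0 0 0 0 0 0 0"}}

```text
time_s: 4.0
eef_pos: [473.3, 268.6, 43.6]
ee_rot: [0.0, 0.717, 0.697, 0.0]
force: [-0.6, 0.4, 3.9]
grip_width: 0.131
grip_force: 40.0
```

Emit:
{"fn": "step_arm", "kwargs": {"commands": "0 0 0 -2 0 0 0;0 0 0 -5 0 0 0;0 0 0 -8 0 0 0;0 0 0 -11 0 0 0;0 0 0 -11 0 0 0"}}

```text
time_s: 4.42
eef_pos: [475.1, 269.2, 158.6]
ee_rot: [0.002, 0.717, 0.697, 0.004]
force: [0.1, 0.9, -0.6]
grip_width: 0.134
grip_force: 39.5
```

```bash
python3 go.py 571.4 -159.6 150 1.346;python3 -c "
from h import *
s=sense();print(s['force'],s['grip_width'])"
```

```text
row [-42.601  10.812   0.834] [ 0.0088  0.0034 -1.3739] t 4.42 [475.1 269.2 158.6]
[ 0.11486212  0.87275893 -0.58752018] 0.13379268201871905
```

Emit:
{"fn": "step_arm", "kwargs": {"commands": "0 -42.55 11 0.38 0 0 -1.374;0 -42.55 11 0.38 0 0 -1.374;0 -42.55 11 0.38 0 0 -1.374;0 -42.55 11 0.38 0 0 -1.374;0 -42.55 11 0.38 0 0 -1.374;0 -42.55 11 0.38 0 0 -1.374;0 -42.55 11 0.38 0 0 -1.374;0 -42.55 11 0.38 0 0 -1.374;0 -42.55 11 0.38 0 0 -1.374;0 -42.55 11 0.38 0 0 -1.374;0 -42.55 11 0.38 0 0 -1.374;0 -42.55 11 0.38 0 0 -1.374;0 -42.55 11 0.38 0 0 -1.374;0 -42.55 11 0.38 0 0 -1.374;0 -42.55 11 0.38 0 0 -1.374;0 -42.55 11 0.38 0 0 -1.374;0 -42.55 11 0.38 0 0 -1.374;0 -42.55 11 0.38 0 0 -1.374;0 -42.55 11 0.38 0 0 -1.374;0 -42.55 11 0.38 0 0 -1.374"}}

```text
time_s: 6.08
eef_pos: [571.2, -159.5, 149.8]
ee_rot: [0.0, 0.112, 0.994, -0.0]
force: [-0.0, 0.1, -2.3]
grip_width: 0.136
grip_force: 39.4
```

Emit:
{"fn": "step_arm", "kwargs": {"commands": "0 0 0 2 0 0 0;0 0 0 4 0 0 0;0 0 0 5 0 0 0;0 0 0 6 0 0 0;0 0 0 6.2 0 0 0;0 0 0 6.2 0 0 0;0 0 0 6.2 0 0 0;0 0 0 6.2 0 0 0;0 0 0 6.2 0 0 0;0 0 0 6.2 0 0 0"}}

```text
time_s: 6.92
eef_pos: [571.4, -160.0, 88.3]
ee_rot: [0.0, 0.112, 0.994, -0.0]
force: [0.6, 0.1, -1.4]
grip_width: 0.134
grip_force: 39.4
```

```bash
python3 go.py 571.4 -159.6 88 1.346; python3 - <<'E'
from h import *
a=capture("top");b=capture("scene")
cv2.imwrite("pics/t2f.png",a[:,:,::-1]);cv2.imwrite("pics/s2f.png",b[:,:,::-1])
a=cv2.resize(a[140:240,295:405],None,fx=3,fy=3,interpolation=cv2.INTER_CUBIC)
b=cv2.resize(b[205:295,175:275],None,fx=4.6,fy=4.6,interpolation=cv2.INTER_CUBIC)
o=np.zeros((414,800,3),np.uint8);o[:300,:330]=a;o[:414,335:795]=b
cv2.imwrite("pics/p2.png",o[:,:,::-1])
s=sense();print(s["eef_pos"],s["ee_rot"],s["force"])
for n in("scene","top"):
  for l in("notch","blade"): print(n,l,[(d["xy"],round(d["score"],2)) for d in spot_point(n,l)])
E
```

```text
row [0.01  0.035 0.028] [-0.0002  0.0009 -0.    ] t 6.92 [ 571.4 -160.    88.3]
[ 571.31429467 -159.9072352    87.99553881] [ 2.24931892e-04  1.12169386e-01  9.93689072e-01 -7.83652367e-05] [ 0.31126869 -0.38576139 -2.10889269]
scene notch [([221.6, 231.2], 0.87), ([269.4, 212.5], 0.77), ([361.1, 164.9], 0.55)]
scene blade [([282.3, 209.0], 0.97), ([223.4, 240.8], 0.84), ([369.6, 162.5], 0.66)]
top notch [([143.9, 210.2], 0.85), ([278.4, 209.1], 0.84)]
top blade [([132.3, 205.9], 0.89), ([265.9, 204.8], 0.57)]
```

View pics/p2.png

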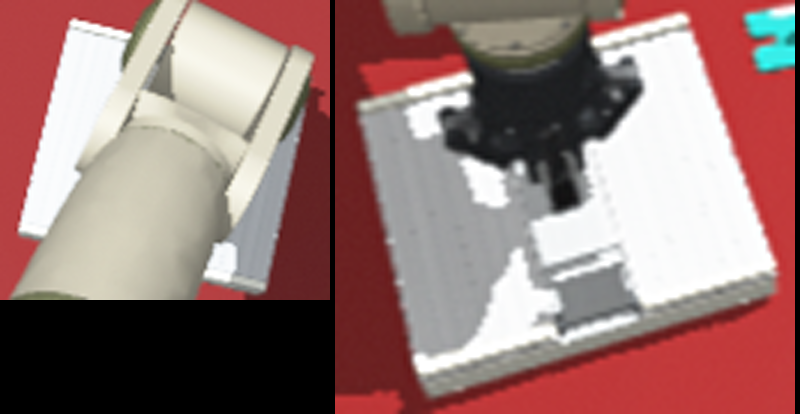

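```bash
python3 - <<'E'
from fit import *
S=lambda x,y:(175+(x-400+.5)/4-.5,205+(y+.5)/4-.5)
X,Y=105,118
ss=[("scene",(X,Y,50),S(420,89),1,1),("scene",(X,-Y,50),S(707,13),1,1),("scene",(-X,-Y,50),S(783,238),1,1),("scene",(-X,Y,50),S(478,327),1,1),("scene",(46,0,44),S(580,112),1.5,0)]
p,r=fit(ss,(560,-160,2.9),True);print(p.round(3))
def loc(p,q): c,s=np.cos(p[2]),np.sin(p[2]); return [p[0]+c*q[0]-s*q[1],p[1]+s*q[0]+c*q[1],q[2]]
b=(571.4,-160,2.917)
f=10;x0,y0,w,h=212,228,40,56
im=[cv2.imread("pics/"+n) for n in("s2f.png","scene0.png")]
im=[cv2.resize(i[y0:y0+h,x0:x0+w],None,fx=f,fy=f,interpolation=cv2.INTER_CUBIC) for i in im]
def line(i,p,a,c,col):
    P=[tuple(int(v) for v in ((proj("scene",loc(p,q))-[x0,y0]+.5)*f-.5)) for q in(a,c)]
    cv2.line(im[i],P[0],P[1],col,1)
for i in(0,1):
    for sy in(-27.5,27.5): line(i,p,(-100,sy,40),(60,sy,40),(0,0,255))
for sy in(-25,25): line(0,b,(-60,sy,65.4),(20,sy,65.4),(0,160,0))
line(0,b,(-60,-25,65.4),(-60,25,65.4),(0,160,0))
line(0,b,(-60,-25,60.4),(-60,25,60.4),(255,0,0))
cv2.imwrite("pics/p3.png",np.hstack(im))
E
```

```text
[ 569.135 -157.884    2.907    0.993]
```

View pics/p3.png

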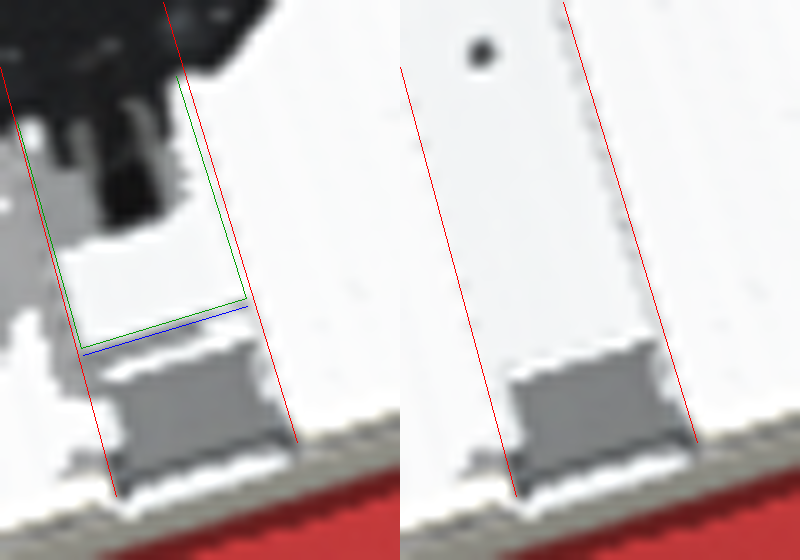

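Scene overlay: the blade's tail sits where predicted (crop 80,345 – 245,300) and the seat edges match (keeper around 600,430). Blade is about 4 mm short and centred in the channel. I'll back off 6.5 mm and lower by feel.

Emit:
{"fn": "step_arm", "kwargs": {"commands": "0 -0.65 0 0.5 0 0 0;0 -0.65 0 0.8 0 0 0;0 -0.65 0 1 0 0 0;0 -0.65 0 1.2 0 0 0;0 -0.65 0 1.4 0 0 0;0 -0.65 0 1.6 0 0 0;0 -0.65 0 1.7 0 0 0;0 -0.65 0 1.7 0 0 0;0 -0.65 0 1.7 0 0 0"}}

```text
time_s: 7.97
eef_pos: [577.6, -161.3, 70.7]
ee_rot: [0.0, 0.112, 0.994, -0.0]
force: [1.3, 0.0, -2.3]
grip_width: 0.131
grip_force: 39.4
```

Emit:
{"fn": "step_arm", "kwargs": {"commands": "0 0 0 0.1 0 0 0;0 0 0 0.2 0 0 0;0 0 0 0.3 0 0 0;0 0 0 0.4 0 0 0;0 0 0 0.4 0 0 0;0 0 0 0.4 0 0 0"}}

```text
time_s: 8.47
eef_pos: [577.5, -161.3, 66.6]
ee_rot: [-0.0, 0.112, 0.994, 0.0]
force: [-0.5, 1.1, -0.9]
grip_width: 0.131
grip_force: 39.4
```

Emit:
{"fn": "step_arm", "kwargs": {"commands": "0 0 0 0.1 0 0 0;0 0 0 0.2 0 0 0;0 0 0 0.3 0 0 0;0 0 0 0.3 0 0 0;0 0 0 0.35 0 0 0;0 0 0 0.4 0 0 0;0 0 0 0.4 0 0 0;0 0 0 0.4 0 0 0"}}

```text
time_s: 9.13
eef_pos: [577.5, -161.3, 62.7]
ee_rot: [0.0, 0.112, 0.994, 0.0]
force: [-0.4, 0.4, -1.9]
grip_width: 0.134
grip_force: 39.4
```

Emit:
{"fn": "step_arm", "kwargs": {"commands": "0 0 0 0.05 0 0 0;0 0 0 0.1 0 0 0;0 0 0 0.1 0 0 0;0 0 0 0.1 0 0 0"}}

```text
time_s: 9.47
eef_pos: [577.6, -161.3, 61.7]
ee_rot: [0.0, 0.112, 0.994, -0.0]
force: [1.3, -0.6, -2.2]
grip_width: 0.131
grip_force: 39.6
```

Emit:
{"fn": "step_arm", "kwargs": {"commands": "0 0 0 0.05 0 0 0;0 0 0 0.05 0 0 0;0 0 0 0.05 0 0 0"}}

```text
time_s: 9.72
eef_pos: [577.6, -161.3, 61.7]
ee_rot: [0.0, 0.112, 0.994, -0.0]
force: [-2.4, -0.0, 5.3]
grip_width: 0.136
grip_force: 40.3
```

Emit:
{"fn": "step_arm", "kwargs": {"commands": "0 0 0 -0.03 0 0 0;0 0.1 0 -0.03 0 0 0;0 0.2 0 -0.03 0 0 0;0 0.25 0 -0.03 0 0 0;0 0.3 0 -0.03 0 0 0;0 0.3 0 -0.03 0 0 0"}}

```text
time_s: 10.22
eef_pos: [574.8, -160.8, 61.7]
ee_rot: [0.0, 0.112, 0.994, -0.0]
force: [1.5, -1.0, 2.5]
grip_width: 0.133
grip_force: 40.0
```

Emit:
{"fn": "step_arm", "kwargs": {"commands": "0 0.05 0 0 0 0 0;0 0.1 0 0 0 0 0;0 0.15 0 0 0 0 0;0 0.2 0 0 0 0 0;0 0.2 0 0 0 0 0"}}

```text
time_s: 10.63
eef_pos: [572.7, -160.3, 61.7]
ee_rot: [0.0, 0.112, 0.994, -0.0]
force: [1.8, -0.5, 3.2]
grip_width: 0.13
grip_force: 40.2
```

Emit:
{"fn": "step_arm", "kwargs": {"commands": "0 0.03 0 0 0 0 0;0 0.06 0 0 0 0 0;0 0.1 0 0 0 0 0;0 0.1 0 0 0 0 0"}}

```text
time_s: 10.97
eef_pos: [571.8, -160.0, 61.7]
ee_rot: [0.0, 0.112, 0.994, -0.0]
force: [2.6, -0.7, 3.3]
grip_width: 0.131
grip_force: 40.3
```

Emit:
{"fn": "step_arm", "kwargs": {"commands": "0 0.03 0 0 0 0 0;0 0.05 0 0 0 0 0;0 0.05 0 0 0 0 0"}}

```text
time_s: 11.22
eef_pos: [571.4, -159.9, 61.7]
ee_rot: [0.0, 0.112, 0.994, -0.0]
force: [4.6, -0.9, 4.5]
grip_width: 0.135
grip_force: 40.4
```

Emit:
{"fn": "step_arm", "kwargs": {"commands": "0 0.03 0 0 0 0 0;0 0.05 0 0 0 0 0;0 0.05 0 0 0 0 0"}}

```text
time_s: 11.47
eef_pos: [570.9, -159.8, 61.7]
ee_rot: [0.0, 0.112, 0.994, -0.0]
force: [3.7, -1.0, 5.0]
grip_width: 0.136
grip_force: 40.4
```

Emit:
{"fn": "step_arm", "kwargs": {"commands": "0 0 0 -0.02 0 0 0;0 0.03 0 -0.02 0 0 0;0 0.05 0 -0.02 0 0 0;0 0.05 0 -0.02 0 0 0"}}

```text
time_s: 11.8
eef_pos: [570.2, -159.6, 61.7]
ee_rot: [-0.0, 0.112, 0.994, 0.0]
force: [3.2, -1.0, 4.3]
grip_width: 0.135
grip_force: 40.4
```

Emit:
{"fn": "step_arm", "kwargs": {"commands": "0 0.03 0 0 0 0 0;0 0.05 0 0 0 0 0;0 0.05 0 0 0 0 0"}}

```text
time_s: 12.05
eef_pos: [569.7, -159.5, 61.7]
ee_rot: [-0.0, 0.112, 0.994, -0.0]
force: [2.6, -1.4, 4.9]
grip_width: 0.137
grip_force: 40.3
```

Emit:
{"fn": "step_arm", "kwargs": {"commands": "0 0.03 0 0 0 0 0;0 0.05 0 0 0 0 0;0 0.05 0 0 0 0 0"}}

```text
time_s: 12.3
eef_pos: [569.2, -159.4, 61.7]
ee_rot: [-0.0, 0.112, 0.994, 0.0]
force: [3.0, -1.1, 3.9]
grip_width: 0.132
grip_force: 40.3
```

Emit:
{"fn": "step_arm", "kwargs": {"commands": "0 0 0 -0.02 0 0 0;0 0.03 0 -0.02 0 0 0;0 0.05 0 -0.02 0 0 0;0 0.05 0 -0.02 0 0 0"}}

```text
time_s: 12.63
eef_pos: [568.5, -159.2, 61.7]
ee_rot: [-0.0, 0.112, 0.994, 0.0]
force: [1.6, -0.3, 2.3]
grip_width: 0.136
grip_force: 40.1
```

Emit:
{"fn": "step_arm", "kwargs": {"commands": "0 0.03 0 0 0 0 0;0 0.05 0 0 0 0 0;0 0.05 0 0 0 0 0"}}

```text
time_s: 12.88
eef_pos: [568.0, -159.1, 61.7]
ee_rot: [-0.0, 0.112, 0.994, 0.0]
force: [0.6, -0.4, 1.6]
grip_width: 0.134
grip_force: 39.9
```

Emit:
{"fn": "step_arm", "kwargs": {"commands": "0 0.03 0 0 0 0 0;0 0.05 0 0 0 0 0;0 0.05 0 0 0 0 0"}}

```text
time_s: 13.13
eef_pos: [567.5, -159.0, 61.7]
ee_rot: [-0.0, 0.112, 0.994, 0.0]
force: [1.3, -1.0, 0.7]
grip_width: 0.134
grip_force: 39.9
```

Emit:
{"fn": "step_arm", "kwargs": {"commands": "0 0.02 0 0 0 0 0;0 0.04 0 0 0 0 0;0 0.04 0 0 0 0 0"}}

```text
time_s: 13.38
eef_pos: [567.2, -158.9, 61.7]
ee_rot: [-0.0, 0.112, 0.994, 0.0]
force: [-0.0, -0.2, -0.1]
grip_width: 0.136
grip_force: 39.8
```

Emit:
{"fn": "step_arm", "kwargs": {"commands": "0 0.02 0 0 0 0 0;0 0.03 0 0 0 0 0;0 0.03 0 0 0 0 0"}}

```text
time_s: 13.63
eef_pos: [566.9, -158.8, 61.7]
ee_rot: [-0.0, 0.112, 0.994, 0.0]
force: [0.2, 0.3, -1.2]
grip_width: 0.126
grip_force: 39.7
```

Emit:
{"fn": "step_arm", "kwargs": {"commands": "0 0.02 0 0 0 0 0;0 0.03 0 0 0 0 0;0 0.03 0 0 0 0 0"}}

```text
time_s: 13.88
eef_pos: [566.6, -158.8, 61.7]
ee_rot: [-0.0, 0.112, 0.994, 0.0]
force: [-0.3, 0.1, -1.8]
grip_width: 0.135
grip_force: 39.6
```

Emit:
{"fn": "step_arm", "kwargs": {"commands": "0 0.02 0 0.01 0 0 0;0 0.03 0 0.01 0 0 0;0 0.03 0 0.01 0 0 0"}}

```text
time_s: 14.13
eef_pos: [566.4, -158.7, 61.7]
ee_rot: [-0.0, 0.112, 0.994, 0.0]
force: [0.7, 0.6, -0.8]
grip_width: 0.134
grip_force: 39.5
```

Emit:
{"fn": "step_arm", "kwargs": {"commands": "0 0.02 0 0 0 0 0;0 0.03 0 0 0 0 0;0 0.03 0 0 0 0 0"}}

```text
time_s: 14.38
eef_pos: [566.2, -158.7, 61.7]
ee_rot: [-0.0, 0.112, 0.994, 0.0]
force: [-0.1, -0.5, -1.7]
grip_width: 0.132
grip_force: 39.5
```

Emit:
{"fn": "step_arm", "kwargs": {"commands": "0 0.02 0 0 0 0 0;0 0.03 0 0 0 0 0;0 0.03 0 0 0 0 0"}}

```text
time_s: 14.63
eef_pos: [565.9, -158.6, 61.8]
ee_rot: [-0.0, 0.112, 0.994, 0.0]
force: [1.4, 0.3, -2.3]
grip_width: 0.135
grip_force: 39.5
```

Emit:
{"fn": "step_arm", "kwargs": {"commands": "0 0.02 0 0.02 0 0 0;0 0.03 0 0.02 0 0 0;0 0.03 0 0.02 0 0 0"}}

```text
time_s: 14.88
eef_pos: [565.7, -158.6, 61.7]
ee_rot: [0.0, 0.112, 0.994, -0.0]
force: [0.4, 0.8, -1.4]
grip_width: 0.133
grip_force: 39.6
```

Emit:
{"fn": "step_arm", "kwargs": {"commands": "0 0.02 0 0.01 0 0 0;0 0.03 0 0.01 0 0 0;0 0.03 0 0.01 0 0 0"}}

```text
time_s: 15.13
eef_pos: [565.5, -158.6, 61.7]
ee_rot: [0.0, 0.112, 0.994, -0.0]
force: [1.2, 0.2, -0.6]
grip_width: 0.138
grip_force: 39.7
```

Emit:
{"fn": "step_arm", "kwargs": {"commands": "0 0.02 0 0 0 0 0;0 0.03 0 0 0 0 0;0 0.03 0 0 0 0 0"}}

```text
time_s: 15.38
eef_pos: [565.2, -158.6, 61.7]
ee_rot: [0.0, 0.112, 0.994, -0.0]
force: [1.6, -0.7, 1.3]
grip_width: 0.134
grip_force: 39.8
```

Emit:
{"fn": "step_arm", "kwargs": {"commands": "0 0.02 0 0 0 0 0;0 0.03 0 0 0 0 0;0 0.03 0 0 0 0 0"}}

```text
time_s: 15.63
eef_pos: [564.9, -158.5, 61.7]
ee_rot: [0.0, 0.112, 0.994, -0.0]
force: [1.5, -0.1, 1.3]
grip_width: 0.132
grip_force: 39.9
```

Emit:
{"fn": "step_arm", "kwargs": {"commands": "0 0.02 0 0 0 0 0;0 0.03 0 0 0 0 0;0 0.03 0 0 0 0 0"}}

```text
time_s: 15.88
eef_pos: [564.7, -158.4, 61.7]
ee_rot: [0.0, 0.112, 0.994, -0.0]
force: [1.9, -0.0, 2.5]
grip_width: 0.129
grip_force: 40.0
```

Emit:
{"fn": "step_arm", "kwargs": {"commands": "0 0.02 0 0 0 0 0;0 0.03 0 0 0 0 0;0 0.03 0 0 0 0 0"}}

```text
time_s: 16.13
eef_pos: [564.4, -158.3, 61.7]
ee_rot: [0.0, 0.112, 0.994, -0.0]
force: [3.5, -0.6, 3.0]
grip_width: 0.129
grip_force: 40.1
```

Emit:
{"fn": "step_arm", "kwargs": {"commands": "0 0.02 0 -0.01 0 0 0;0 0.03 0 -0.01 0 0 0;0 0.03 0 -0.01 0 0 0"}}

```text
time_s: 16.38
eef_pos: [564.0, -158.2, 61.7]
ee_rot: [0.0, 0.112, 0.994, -0.0]
force: [2.6, -0.5, 2.6]
grip_width: 0.134
grip_force: 40.1
```

Emit:
{"fn": "step_arm", "kwargs": {"commands": "0 0.02 0 0 0 0 0;0 0.03 0 0 0 0 0;0 0.03 0 0 0 0 0"}}

```text
time_s: 16.63
eef_pos: [563.7, -158.1, 61.7]
ee_rot: [0.0, 0.112, 0.994, -0.0]
force: [3.3, -1.4, 3.3]
grip_width: 0.132
grip_force: 40.1
```

Emit:
{"fn": "step_arm", "kwargs": {"commands": "0 0.02 0 0 0 0 0;0 0.03 0 0 0 0 0;0 0.03 0 0 0 0 0"}}

```text
time_s: 16.88
eef_pos: [563.4, -158.1, 61.6]
ee_rot: [0.0, 0.112, 0.994, -0.0]
force: [2.7, -1.0, 3.3]
grip_width: 0.135
grip_force: 40.2
```

Emit:
{"fn": "step_arm", "kwargs": {"commands": "0 0.02 0 -0.01 0 0 0;0 0.03 0 -0.01 0 0 0;0 0.03 0 -0.01 0 0 0"}}

```text
time_s: 17.13
eef_pos: [563.0, -158.0, 61.7]
ee_rot: [-0.0, 0.112, 0.994, 0.0]
force: [2.8, -0.8, 3.0]
grip_width: 0.127
grip_force: 40.2
```

Emit:
{"fn": "step_arm", "kwargs": {"commands": "0 0.02 0 0 0 0 0;0 0.03 0 0 0 0 0;0 0.03 0 0 0 0 0"}}

```text
time_s: 17.38
eef_pos: [562.7, -157.9, 61.7]
ee_rot: [-0.0, 0.112, 0.994, 0.0]
force: [2.8, -1.4, 2.2]
grip_width: 0.137
grip_force: 40.2
```

Emit:
{"fn": "step_arm", "kwargs": {"commands": "0 0.02 0 0 0 0 0;0 0.03 0 0 0 0 0;0 0.03 0 0 0 0 0"}}

```text
time_s: 17.63
eef_pos: [562.4, -157.8, 61.7]
ee_rot: [-0.0, 0.112, 0.994, 0.0]
force: [1.9, -0.9, 3.4]
grip_width: 0.133
grip_force: 40.1
```

```bash
python3 - <<'E'
from h import *
im=capture("scene");cv2.imwrite("pics/s3f.png",im[:,:,::-1])
x0,y0,w,h=205,215,57,70;f=8
o=cv2.resize(im[y0:y0+h,x0:x0+w],None,fx=f,fy=f,interpolation=cv2.INTER_CUBIC)[:,:,::-1].copy()
def loc(p,q): c,s=np.cos(p[2]),np.sin(p[2]); return [p[0]+c*q[0]-s*q[1],p[1]+s*q[0]+c*q[1],q[2]]
b=(562.4,-157.8,2.917)
P=[tuple(int(v) for v in((proj("scene",loc(b,q))-[x0,y0]+.5)*f-.5)) for q in((-60,-25,39),(-60,25,39),(0,25,39))]
cv2.polylines(o,[np.array(P)],False,(0,160,0),1)
cv2.imwrite("pics/p4.png",o)
E
```

```text
(no output)
```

View pics/p4.png

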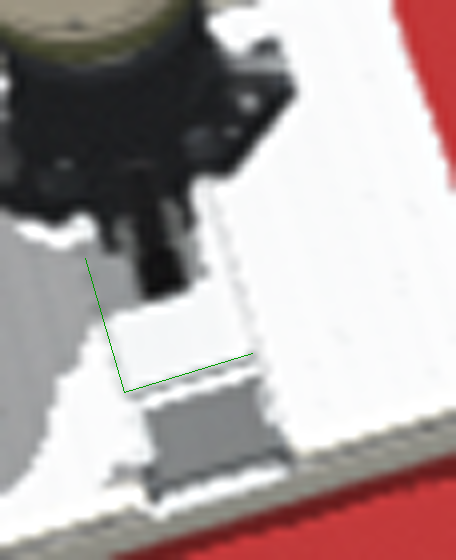

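Crop: the blade lies in the seat with its tail at (125,390)–(250,353), aligned, just ahead of the keeper tip. It isn't stopped yet, so I'll keep pushing gently.

Emit:
{"fn": "step_arm", "kwargs": {"commands": "0 0.02 0 -0.01 0 0 0;0 0.03 0 -0.01 0 0 0;0 0.03 0 -0.01 0 0 0"}}

```text
time_s: 17.93
eef_pos: [562.0, -157.7, 61.7]
ee_rot: [-0.0, 0.112, 0.994, 0.0]
force: [1.9, -0.4, 2.4]
grip_width: 0.135
grip_force: 40.0
```

Emit:
{"fn": "step_arm", "kwargs": {"commands": "0 0.02 0 0 0 0 0;0 0.03 0 0 0 0 0;0 0.03 0 0 0 0 0"}}

```text
time_s: 18.18
eef_pos: [561.7, -157.6, 61.7]
ee_rot: [-0.0, 0.112, 0.994, 0.0]
force: [2.1, -0.4, 1.7]
grip_width: 0.134
grip_force: 40.0
```

Emit:
{"fn": "step_arm", "kwargs": {"commands": "0 0.02 0 0 0 0 0;0 0.03 0 0 0 0 0;0 0.03 0 0 0 0 0"}}

```text
time_s: 18.43
eef_pos: [561.5, -157.6, 61.7]
ee_rot: [-0.0, 0.112, 0.994, 0.0]
force: [2.6, -0.3, 0.3]
grip_width: 0.136
grip_force: 39.9
```

Emit:
{"fn": "step_arm", "kwargs": {"commands": "0 0.02 0 0 0 0 0;0 0.02 0 0 0 0 0;0 0.02 0 0 0 0 0"}}

```text
time_s: 18.68
eef_pos: [561.4, -157.6, 61.7]
ee_rot: [0.0, 0.112, 0.994, 0.0]
force: [4.0, -1.1, -1.0]
grip_width: 0.133
grip_force: 39.7
```

Emit:
{"fn": "step_arm", "kwargs": {"commands": "0 0.02 0 0 0 0 0;0 0.02 0 0 0 0 0;0 0.02 0 0 0 0 0"}}

```text
time_s: 18.93
eef_pos: [561.3, -157.6, 61.8]
ee_rot: [0.0, 0.112, 0.994, -0.0]
force: [4.8, -1.0, -0.7]
grip_width: 0.128
grip_force: 39.6
```

Emit:
{"fn": "step_arm", "kwargs": {"commands": "0 0.02 0 0 0 0 0;0 0.02 0 0 0 0 0;0 0.02 0 0 0 0 0"}}

```text
time_s: 19.18
eef_pos: [561.2, -157.6, 61.8]
ee_rot: [0.0, 0.112, 0.994, -0.0]
force: [5.5, -0.9, -1.7]
grip_width: 0.132
grip_force: 39.5
```

Emit:
{"fn": "step_arm", "kwargs": {"commands": "0 0.01 0 0 0 0 0;0 0.01 0 0 0 0 0;0 0.01 0 0 0 0 0"}}

```text
time_s: 19.43
eef_pos: [561.2, -157.6, 61.9]
ee_rot: [0.001, 0.112, 0.994, -0.0]
force: [5.2, -0.9, -1.7]
grip_width: 0.133
grip_force: 39.5
```

Emit:
{"fn": "step_arm", "kwargs": {"commands": "0 0.02 0 0.01 0 0 0;0 0.02 0 0.01 0 0 0;0 0.02 0 0.01 0 0 0"}}

```text
time_s: 19.68
eef_pos: [561.2, -157.6, 61.9]
ee_rot: [0.001, 0.112, 0.994, -0.0]
force: [7.0, -0.8, -2.1]
grip_width: 0.134
grip_force: 39.5
```

Emit:
{"fn": "step_arm", "kwargs": {"commands": "0 0.015 0 0 0 0 0;0 0.015 0 0 0 0 0;0 0.015 0 0 0 0 0"}}

```text
time_s: 19.93
eef_pos: [561.2, -157.6, 61.9]
ee_rot: [0.001, 0.112, 0.994, -0.0]
force: [7.2, -0.5, -2.6]
grip_width: 0.13
grip_force: 39.5
```

Stopped firmly with 7.2 N at x = 561.2, so the blade is home. I'll settle it down and release.

Emit:
{"fn": "step_arm", "kwargs": {"commands": "0 -0.02 0 0.01 0 0 0;0 -0.03 0 0.02 0 0 0;0 -0.03 0 0.03 0 0 0;0 -0.03 0 0.03 0 0 0"}}

```text
time_s: 20.27
eef_pos: [561.3, -157.6, 61.7]
ee_rot: [0.001, 0.112, 0.994, -0.0]
force: [5.7, -0.7, 1.5]
grip_width: 0.131
grip_force: 39.8
```

Emit:
{"fn": "step_arm", "kwargs": {"commands": "0.3 0 0 0 0 0 0;0.4 0 0 0 0 0 0;0.4 0 0 0 0 0 0;0.4 0 0 0 0 0 0;0.4 0 0 0 0 0 0"}}

```text
time_s: 20.68
eef_pos: [560.6, -157.4, 61.3]
ee_rot: [-0.0, 0.112, 0.994, 0.0]
force: [0.5, -0.1, -0.5]
grip_width: 0.403
grip_force: 0.0
```

Emit:
{"fn": "step_arm", "kwargs": {"commands": "0.4 0 0 -1 0 0 0;0.4 0 0 -3 0 0 0;0.4 0 0 -6 0 0 0;0.4 0 0 -9 0 0 0;0 0 0 -10 0 0 0;0 0 0 -10 0 0 0;0 0 0 -10 0 0 0;0 0 0 -10 0 0 0"}}

```text
time_s: 21.35
eef_pos: [560.2, -157.2, 160.0]
ee_rot: [-0.001, 0.112, 0.994, 0.0]
force: [0.4, 0.4, 0.4]
grip_width: -0.0
grip_force: 0.0
```

```bash
python3 - <<'E'
from h import *
s=sense();print(s["time_s"],s["eef_pos"],s["ee_rot"],s["force"],s["grip_width"])
im=capture("scene");cv2.imwrite("pics/s4f.png",im[:,:,::-1])
x0,y0,w,h=195,205,75,80;f=7
o=cv2.resize(im[y0:y0+h,x0:x0+w],None,fx=f,fy=f,interpolation=cv2.INTER_CUBIC)[:,:,::-1].copy()
cv2.imwrite("pics/p5.png",o)
for l in("keeper_tip","keeper_hinge"):print(l,[(np.round(d["xy"],1),round(d["score"],2)) for d in spot_point("scene",l)])
ex=np.array([np.cos(2.917),np.sin(2.917),0]);h=np.array([561.2,-157.6,42])-100*ex
for a in(0,1.1,1.35):print(a,h.round(1),proj("scene",h).round(1),(h+46*np.cos(a)*ex+[0,0,46*np.sin(a)]).round(1),proj("scene",h+46*np.cos(a)*ex+[0,0,46*np.sin(a)]).round(1))
E
```

```text
21.35 [ 560.18158033 -157.20875056  159.95208092] [-1.23556219e-03  1.12180881e-01  9.93686934e-01  4.47317458e-04] [0.40377271 0.35902492 0.36089963] -0.0004115353899258844
keeper_tip [(array([229.2, 264. ]), 0.5)]
keeper_hinge [(array([228.2, 269.8]), 0.9)]
0 [ 658.7 -179.9   42. ] [231.4 272. ] [ 613.8 -169.6   42. ] [227.4 258.7]
1.1 [ 658.7 -179.9   42. ] [231.4 272. ] [ 638.3 -175.2   83. ] [228.1 259.7]
1.35 [ 658.7 -179.9   42. ] [231.4 272. ] [ 648.9 -177.6   86.9] [229.  262.4]
```

View pics/p5.png

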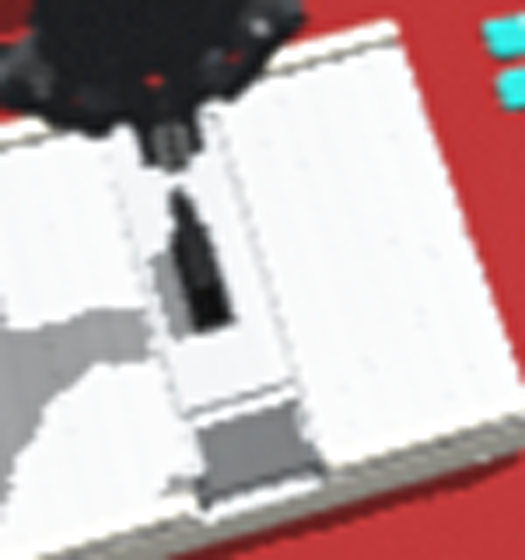

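Blade home, nose on the pin side; keeper still open at (255,450) in the crop. Its hinge agrees with the model (231,272), so I'll go behind it with closed fingers.

Emit:
{"fn": "step_arm", "kwargs": {"commands": "0 -3 0 0 0 0 0;0 -6 0 0 0 0 0;0 -9 0 0 0 0 0;0 -11.6 0 0 0 0 0;0 -11.6 0 0 0 0 0;0 -11.6 0 2 0 0 0;0 -11.6 0 4 0 0 0;0 -11.6 0 5.5 0 0 0;0 -11.6 0 6.3 0 0 0;0 -11.6 0 6.3 0 0 0;0 -11.6 0 6.3 0 0 0;0 -11.6 0 6.3 0 0 0"}}

```text
time_s: 22.5
eef_pos: [674.3, -183.5, 99.7]
ee_rot: [0.001, 0.112, 0.994, -0.0]
force: [0.7, 0.2, 0.5]
grip_width: 0.004
grip_force: 0.0
```

```bash
python3 - <<'E'
from h import *
s=sense();ex=np.array([np.cos(2.917),np.sin(2.917)]);d=s["eef_pos"][:2]-[561.2,-157.6]
print("slicer x,y",d@ex,d@[-ex[1],ex[0]],s["eef_pos"],s["force"])
E
```

```text
slicer x,y -116.02042490914785 0.09901917086427048 [ 674.28450875 -183.53535582   99.65946472] [0.68772199 0.24072395 0.47655026]
```

Emit:
{"fn": "step_arm", "kwargs": {"commands": "0 0.8 0 0.1 0 0 0;0 1.4 0 0.2 0 0 0;0 1.9 0 0.4 0 0 0;0 2.4 0 0.65 0 0 0;0 2.85 0 0.96 0 0 0;0 3.2 0 1.3 0 0 0;0 3.6 0 1.8 0 0 0;0 3.8 0 2.2 0 0 0;0 4.05 0 2.65 0 0 0;0 4.05 0 2.65 0 0 0"}}

```text
time_s: 23.33
eef_pos: [633.7, -174.1, 70.6]
ee_rot: [-0.001, 0.112, 0.994, 0.0]
force: [-0.0, -0.3, -0.0]
grip_width: 0.002
grip_force: 0.0
```

Emit:
{"fn": "step_arm", "kwargs": {"commands": "0 0.1 0 0.3 0 0 0;0 0.2 0 0.5 0 0 0;0 0.2 0 0.65 0 0 0;0 0.2 0 0.75 0 0 0;0 0.2 0 0.75 0 0 0;0 0.2 0 0.75 0 0 0"}}

```text
time_s: 23.83
eef_pos: [632.5, -173.9, 64.3]
ee_rot: [-0.0, 0.112, 0.994, 0.0]
force: [1.5, 0.1, 0.8]
grip_width: -0.003
grip_force: 0.0
```

Emit:
{"fn": "step_arm", "kwargs": {"commands": "0 0 0 0.05 0 0 0;0 0 0 0.1 0 0 0;0 0 0 0.1 0 0 0;0 0 0 0.1 0 0 0"}}

```text
time_s: 24.17
eef_pos: [632.5, -173.9, 63.4]
ee_rot: [0.0, 0.112, 0.994, -0.0]
force: [0.1, 0.0, 0.3]
grip_width: 0.002
grip_force: 0.0
```

Emit:
{"fn": "step_arm", "kwargs": {"commands": "0 0 0 0.05 0 0 0;0 0 0 0.1 0 0 0;0 0 0 0.1 0 0 0;0 0 0 0.1 0 0 0"}}

```text
time_s: 24.5
eef_pos: [632.5, -173.9, 62.6]
ee_rot: [-0.0, 0.112, 0.994, -0.0]
force: [-1.5, 1.0, 3.1]
grip_width: 0.002
grip_force: 1.4
```

Emit:
{"fn": "step_arm", "kwargs": {"commands": "0 0 0 0.03 0 0 0;0 0 0 0.05 0 0 0;0 0 0 0.05 0 0 0;0 0 0 0.05 0 0 0"}}

```text
time_s: 24.83
eef_pos: [632.5, -173.9, 62.5]
ee_rot: [0.0, 0.112, 0.994, -0.0]
force: [-2.6, 1.7, 7.4]
grip_width: 0.002
grip_force: 3.1
```

```bash
python3 - <<'E'
from h import *
im=capture("scene")
x0,y0,w,h=195,205,75,80;f=7
cv2.imwrite("pics/p6.png",cv2.resize(im[y0:y0+h,x0:x0+w],None,fx=f,fy=f,interpolation=cv2.INTER_CUBIC)[:,:,::-1])
E
```

```text
(no output)
```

A hard stop at z = 62.5, exactly the shut height. I'll lift off and check.

Emit:
{"fn": "step_arm", "kwargs": {"commands": "0 0 0 0.02 0 0 0;0 0 0 0.02 0 0 0;0 0 0 -1 0 0 0;0 0 0 -4 0 0 0;0 0 0 -8 0 0 0;0 0 0 -12 0 0 0;0 0 0 -15 0 0 0;0 0 0 -15 0 0 0;0 0 0 -15 0 0 0"}}

```text
time_s: 25.63
eef_pos: [633.0, -174.0, 214.0]
ee_rot: [0.002, 0.112, 0.994, -0.001]
force: [0.1, 0.1, -0.6]
grip_width: -0.001
grip_force: 0.0
```

Emit:
{"fn": "step_arm", "kwargs": {"commands": "0 6 10 0 0 0 0;0 6 10 0 0 0 0;0 6 20 0 0 0 0;0 6 20 0 0 0 0;0 6 20 0 0 0 0;0 6 20 0 0 0 0;0 6 20 0 0 0 0;0 6 20 0 0 0 0;0 6 20 0 0 0 0;0 6 20 0 0 0 0"}}

```text
time_s: 26.47
eef_pos: [618.5, 32.9, 211.5]
ee_rot: [-0.0, 0.113, 0.994, -0.0]
force: [-0.3, 0.5, 0.8]
grip_width: 0.003
grip_force: 0.0
```

```bash
python3 - <<'E'
from h import *
s=sense();print(s["time_s"],s["eef_pos"],s["force"])
a=capture("top")[140:245,290:410];b=capture("scene")[200:295,170:275]
o=np.hstack([cv2.resize(i,(400,360),interpolation=cv2.INTER_CUBIC) for i in(a,b)])
cv2.imwrite("pics/p7.png",o[:,:,::-1])
E
```

```text
26.4667 [618.51332882  32.94048157 211.45188793] [-0.29959572  0.48548477  0.78249436]
```

View pics/p7.png

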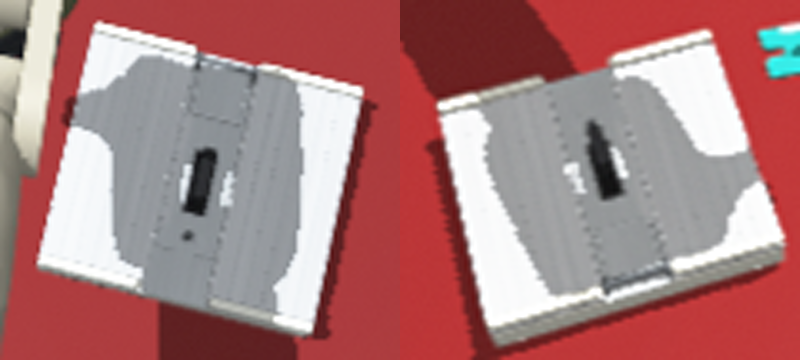

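The keeper lies flat and shut (left crop 220,90), and the blade is in its seat with the pin in the notch (187,236).

```bash
python3 -c "
from rig import *
print(finish_job())"
```

```text
the job is handed in; nothing more can be done
None
```

The steel blade is home on the pin (last push reading about 7 N), the keeper is shut behind it and the gripper is clear; I handed the job in at about 26.5 s of the 58 s allowed, with the glass, jar and breadsticks box not approached.

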